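# Take a hanging mould block on the screw jack and draw its pin

## Task

The wooden mould block hangs in the fork of the stand on a steel pull pin. Turn the knob of the screw jack clockwise until the platform just touches the round foot under the block and begins to take its weight, without jacking it hard against the pin; then draw the pin out by its handle and lay it on the bench, so that the block is left standing on the platform at the height where it hung. Leave the sanding block, the dropper bottle and the glue tube where they are.

Things in the scene. Friction and masses are not known exactly. Their poses are not given: they have to be found in the camera images.
- stand: Grey base plate 290x150x14 mm fixed to the bench, with an upright aluminium column (30x30 mm, 270 mm high, 90 mm along +x) and the dark jack housing. Origin on the bench below the platform's centre; x points from the knob to the column, y along the pull pin from handle to tip, z up. The knob lies on the -x side, the pin's handle on the -y side.
- knob_grip (a point): Middle of the jack's round black fluted knob: 44 mm diameter, 30 mm long along its axis (15 mm either side of this point). z is the knob's axis pointing out of the housing; it leans 35 degrees from vertical towards -x of the stand, so take the knob with the tool tilted, pointing along -z of this point. The point turns with the knob; the knob does not rise or sink.
- spindle (a point): Fixed point where the knob's spindle leaves the housing, 27 mm below the knob's middle; z along the spindle outward. Clockwise looking onto the knob (negative about z) raises the platform 8 mm per radian; 0.5 to 3 rad are needed, mostly in several grasps. Constant friction 0.12 N m holds the platform and block; load on the platform adds 0.008 N m per newton to the turning torque.
- platform: Aluminium jack platform 110x90x10 mm, rising along z. Origin at the centre of its top face; it starts about 4 to 23 mm below the block's foot.
- fork: Aluminium fork clamped on the column, fixed (height differs from start to start): two cheeks 15 mm thick, 60 mm high, from 35 mm to -x to 65 mm to +x of the origin, a 31 mm slot between them, outer faces at y = -30.5 and +30.5 mm, with a 15 mm cross bore for the pin. Origin on the bore's axis, mid-slot; axes as the stand's.
- mould: Wooden mould block 100x28x125 mm (x, y, z), 0.7 to 0.95 kg, loose in the fork's slot, 1.5 mm play each side. Origin on its own 16 mm cross bore; underside 100 mm below, with a round steel levelling foot (44 mm diameter, rigid) that stands out 8 to 14 mm below it, differing from start to start. It hangs on the pin and can be lifted about 3 mm before its bore binds.
- pin: Pull pin: black square handle 20x70x20 mm and steel shaft 14 mm in diameter, 74 mm long. Origin at the handle's centre; y points along the shaft to its tip, 109 mm from the origin. It starts level and fully home through cheeks and block, origin 68 mm to -y of the fork's; nothing locks it and it draws out along its own -y, clear of the fork after 72 mm.
- sanding_block: Bystander: brown sanding block 61x112x32 mm, origin under its centre.
- solvent_dropper: Bystander: small dark dropper bottle, 33 mm diameter, 102 mm high, standing; origin under its centre.
- glue_tube: Bystander: red and white glue tube 63x189x42 mm, lying; origin under its centre.
Things that resemble listed ones, but are neither listed nor needed, are in the scene too. Of the things like the pin, leave any that is yellow; of the rest the smaller one is meant.

How it is judged (in metres and radians):
On the way, in this order (a step that is already met when the one before it is completed fails the run):
1. the platform touches the block's foot (more than 0.5 N, less than 20 N) while the pin is still home (within 10 mm) (contact force between platform and mould between 0.5 and 20 N and distance of pin from where it was at the start of the episode below 0.01 m), for 0.3 s.
2. the pin is clear of the fork (origin more than 143 mm from the bore) and the block has not dropped (within 5 mm of where it hung) (distance between pin and fork above 0.143 m and distance of mould from where it was at the start of the episode below 0.005 m), for 0.1 s.
At the end, for the whole second after the job is handed in: The block stands on the jack's platform (contact over 2 N), upright within 0.05 rad, at rest and within 5 mm of where it hung; the pin lies at rest on the bench (its origin below 30 mm, more than 120 mm from the fork's bore in plan) (contact force between platform and mould above 2 N and distance of mould from where it was at the start of the episode below 0.005 m and angle between mould's own z axis and vertical below 0.05 rad and linear speed of mould below 0.01 m/s and height (world z) of pin below 0.03 m and horizontal distance between pin and fork above 0.12 m and linear speed of pin below 0.02 m/s); the robot touches nothing.
It fails at once if the block was jacked hard (more than 30 N between platform and the block's foot) (contact force between platform and mould above 30 N).
It fails at once if the block dropped or was lifted more than 10 mm (distance of mould from where it was at the start of the episode above 0.01 m).
It fails at once if a bystander was moved by more than 20 mm (distance of any of sanding_block, solvent_dropper, glue_tube from where it was at the start of the episode above 0.02 m).
It also fails if it takes over 72 s, if anything falls off the work surface, if the arm or the gripper's body presses on something with over 40 N, if the wrist force passes 120 N, or if a joint passes its speed limit or range.

## Robot

A 7-joint arm with a two-finger parallel gripper is mounted at the origin on a cart in front of the work surface, level with it; the furniture and walls round the work are solid. World frame = base frame: x ahead of the robot, y to its left, z up, the work surface at z = 0. Lengths are in m, angles in degrees, forces in N, time in s.
With the tool pointing down it reaches from about 0.35 to 0.9 m from the base axis. Payload 19.9 kg.
Tool frame: the origin (TCP) lies midway between the tips of the shut fingers; the grasp point (between the pads) lies behind it (robot.pinch_z is the z of the grasp point in the tool frame, in m); z points along the fingers, y is the line along which they close (so a half turn about z gives the same grasp; the last joint's range is limited). The gripper opens to 94 mm and grips with 3 to 60 N. Pads are 16 mm wide; open, the fingers measure 119 mm over their backs; the gripper's body (75 mm by 177 mm) begins 78 mm behind the grasp point.
Start: joints at [-69.414, 23.915, -0.59, 92.452, 0.269, 63.638, -3.037], TCP at [0.244, 0.575, 0.205] pointing down, gripper open.
Joint ranges: [-161.28, 161.28], [-22.2, 115.67], [-73.04, 71.86], [3.21, 147.25], [-68.34, 248.33], [10.77, 114.83], [-161.83, 161.83]. Speed limits (degrees/s): [108.29, 108.29, 136.94, 136.94, 172.46, 172.46, 172.46].

## Interface

Orientations are given as [roll, pitch, yaw] about the fixed x, y, z axes, in that order (R = Rz(yaw) Ry(pitch) Rx(roll)).
In Python, from bench import robot gives the robot as it stands.
- The arm moves only by the tool servo_tool, never from a script. Its argument "steps" is a list of rows, each an object with "delta_pos": the shift along the tool's x, y, z in m, a list of three; "turn": the turn about the tool's z in degrees. In form: [{"delta_pos": [dx, dy, dz], "turn": turn}, ...]. A call has exactly 10 rows; each row shifts and turns the commanded pose from where the row before left it, along the tool's axes as they then stand; what a row does not reach is not made up. A row lasts 1/8 s, in which the tool goes at most 62.5 mm and 10.7 degrees, less where a joint would pass 70% of its speed; a pose out of reach is approached as far as the arm can. A call is refused whole if a number of a shift passes 0.0625 or a number of a turn 10.7, either way. A call with a gripper value outside its range is refused whole. "fingers" is the opening, from 0 (shut) to 1 (fully open), set as the call begins (left out, the last holds). The fingers move at their own pace and stop on an object; the grip force is fixed at half the most. Time passes only in rows, so rows that do not move let the fingers close, or fill a call up. It gives the time, the measured TCP pose, the force, the opening and the grip force at its end, in the units of the state.
- robot.get_obs(): the state, without advancing time (a new reading comes with each control period).
- robot.capture(name): name is "side" or "top" or "wrist"; returns a dict with "color" (480x640x3 uint8, blue, green, red), "mtx" (3x3 intrinsics, pixels), "rvec" (rotation vector, rad) and "tvec" (3), from world to camera coordinates, as OpenCV has them; the wrist camera has in their place "T_tool_cam" (4x4, takes a point from camera to tool coordinates, whose origin is the TCP and whose axes are the flange's). Camera axes: x right, y down, z forward; pixel columns grow to the right and rows downward; lengths in m; the calibration is good to about 2 mm. The wrist camera is an equidistant fisheye: a pixel r from the principal point sees the ray r / f radians off the axis. A picture is of the moment at which its call begins: read the wrist's pose just before it. There is no depth.
- robot.close_job(): hands the job in; it is judged then, once.
Trained networks look in the newest picture that a camera, given by its name, has taken for a name from the list of things; names that differ only in an ending like _2 or _b are one class to them, and where a whole thing is asked for, a point or a joint stands for the part that bears it (a point fixed in the world has none). Each returns a list of dicts, best first, with "confidence" (0 to 1); they miss things now and then, are a little off and sometimes report something else, mostly with a low value. They report only what shows in the picture. A call takes as long as a camera call. They do not tell look-alikes from the thing itself.
- robot.search_frame(camera, target): "centre" ([column, row] in pixels, amid what is visible of it).
- robot.cut_out(camera, target): "pixels" (480x640 bool, what is visible of it) and "centre" ([column, row] in pixels, amid what is visible of it).
The state is a dict: "clock": time; "joint_positions": joint angles; "qd": joint speeds; "joint_torque": joint torques, N m; "tool_pos": TCP position; "tcp_rot": TCP orientation; "wrist_force": force on the tool from outside, world axes, zero at the start; "torque": the same for the moment, N m; "gripper_width": opening from 0.0 (shut) to 1.0 (fully open); "grip_force": force on a finger pad.
Only numpy, scipy, OpenCV 4.12 (cv2) and the standard library are available. Lean on these libraries where they do the work, as an engineer would, in place of code of your own. Each camera call takes 0.05 s, during which the arm holds its last target. There are 200 camera calls.

## Working session

There is one attempt and no reset: what is moved stays moved. The work goes in short steps, Python scripts to look and compute and a tool call to move; the robot and the scene stay as the last step left them, time stands still between calls to the robot, and variables do not carry over. Pictures are saved under pics/ and viewed, at most 10 in all, crops included, and the job is handed in when it is done.

Besides the shell and the picture viewer there is one more tool, called after "Request:" as a command line: name --argument value ..., lists and objects as JSON in quotes. servo_tool: Moves the arm, as the interface text tells. Its arguments: {"type":"object","properties":{"steps":{"type":"array","items":{"type":"object","properties":{"delta_pos":{"type":"array","items":{"type":"number"}},"turn":{"type":"number"}}}},"fingers":{"type":"number"}},"required":["steps"]}

```bash
mkdir -p pics; ls; cat > h.py <<'E'
import numpy as np, cv2
from bench import robot
from scipy.spatial.transform import Rotation as Ro
E
python3 - <<'E'
from h import *
o=robot.get_obs(); print(o['clock'],o['tool_pos'],o['tcp_rot'],robot.pinch_z,o['wrist_force'])
for c in ['side','top']:
    k=robot.capture(c); cv2.imwrite(f'pics/{c}0.png',k['color'])
    R=cv2.Rodrigues(k['rvec'])[0]; print(c,'cam',(-R.T@k['tvec'].ravel()).round(3),'fwd',R[2].round(2),k['mtx'].round(1).tolist())
    for t in ['stand','knob_grip','platform','fork','mould','pin','sanding_block','solvent_dropper','glue_tube']:
        print(c,t,[(np.round(d['centre']).tolist(),round(d['confidence'],2)) for d in robot.search_frame(c,t)])
E
```

```text
pics
0.0 [0.2436692  0.57509404 0.20479251] [-1.79925936e+02  5.18141787e-03  1.57041331e+02] -0.0188 [ 0.87332705 -0.05988262 -1.04392197]
side cam [ 0.561 -0.985  0.59 ] fwd [-0.03  0.91 -0.41] [[446.2, 0.0, 311.8], [0.0, 446.2, 238.2], [0.0, 0.0, 1.0]]
side stand [([340.0, 266.0], 0.76)]
side knob_grip [([296.0, 231.0], 0.69)]
side platform [([338.0, 254.0], 0.97)]
side fork [([353.0, 210.0], 0.9)]
side mould [([337.0, 231.0], 0.81)]
side pin [([260.0, 368.0], 0.82), ([354.0, 336.0], 0.61), ([325.0, 208.0], 0.57)]
side sanding_block [([289.0, 229.0], 0.63)]
side solvent_dropper []
side glue_tube [([360.0, 444.0], 0.88)]
top cam [ 0.41  -0.033  1.596] fwd [ 0.07 -0.01 -1.  ] [[596.9, 0.0, 318.8], [0.0, 596.9, 237.9], [0.0, 0.0, 1.0]]
top stand [([276.0, 227.0], 0.64)]
top knob_grip [([253.0, 247.0], 0.83)]
top platform [([291.0, 213.0], 0.76)]
top fork [([299.0, 180.0], 0.55)]
top mould [([282.0, 200.0], 0.67)]
top pin [([382.0, 192.0], 0.9), ([310.0, 216.0], 0.71), ([422.0, 267.0], 0.68)]
top sanding_block [([180.0, 263.0], 0.57)]
top solvent_dropper [([152.0, 216.0], 0.49)]
top glue_tube [([486.0, 197.0], 0.8)]
```

View pics/side0.png

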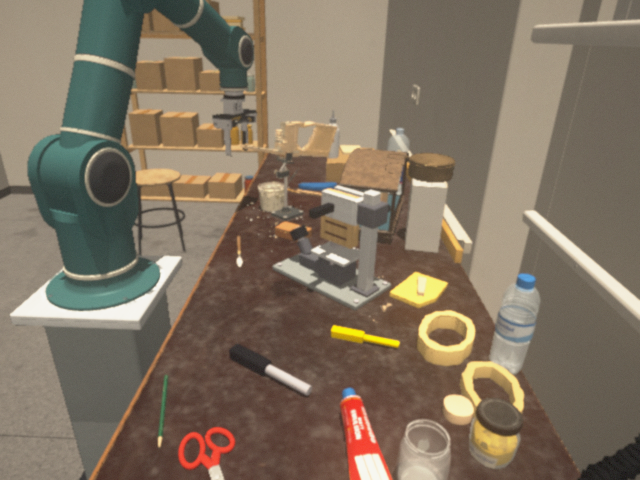

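View pics/top0.png

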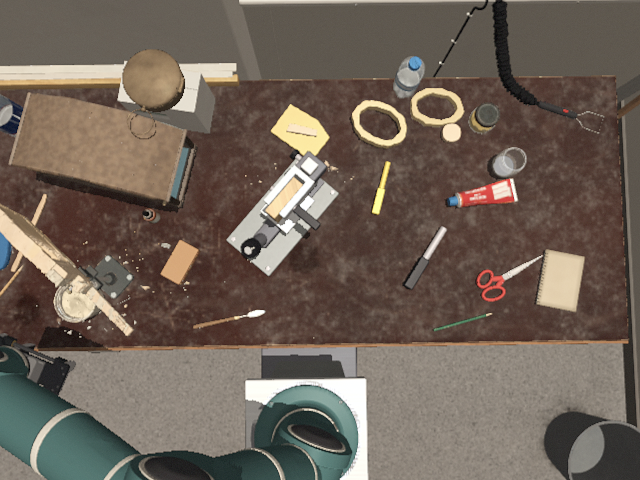

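Candidates for the pin in the top view are (310,216), dark and seated in the fork; (382,192), yellow; and (422,267), a larger black and silver one. The one in the fork at (310,216) is meant, because it is not yellow and is the smaller of the other two. I'll confirm it in enlarged crops.

```bash
python3 - <<'E'
import cv2,numpy as np
a=cv2.imread('pics/top0.png')[145:280,220:350]; b=cv2.imread('pics/side0.png')[175:310,265:395]
def g(im,x0,y0,s=4):
    im=cv2.resize(im,None,fx=s,fy=s,interpolation=cv2.INTER_CUBIC)
    for i in range(0,im.shape[1],20*s):cv2.putText(im,str(x0+i//s),(i,8),0,.35,(0,255,255),1)
    for i in range(0,im.shape[0],20*s):cv2.putText(im,str(y0+i//s),(0,i+8),0,.35,(0,255,255),1)
    return im
cv2.imwrite('pics/c1.png',cv2.resize(np.hstack([g(a,220,145,3),g(b,265,175,3)]),None,fx=1,fy=1))
E
```

```text
(no output)
```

View pics/c1.png

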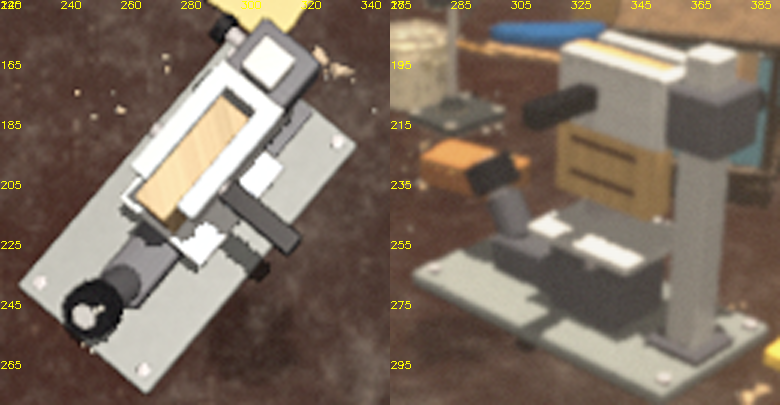

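The crop confirms it: the black square handle seated in the fork is at top (307,217) and side (322,211). Next I triangulate and fit the stand.

```bash
cat >> h.py <<'E'
def ray(k,uv):
    R=cv2.Rodrigues(k['rvec'])[0]; p=cv2.undistortPoints(np.array([[uv]],float),k['mtx'],None)[0,0]
    d=R.T@np.r_[p,1]; return -R.T@np.ravel(k['tvec']), d/np.linalg.norm(d)
def tri(rs):
    A=sum(np.eye(3)-np.outer(d,d) for c,d in rs); b=sum((np.eye(3)-np.outer(d,d))@c for c,d in rs)
    p=np.linalg.solve(A,b); return p,[np.linalg.norm(np.cross(p-c,d)) for c,d in rs]
def atz(r,z): c,d=r; return c+d*(z-c[2])/d[2]
E
python3 - <<'E'
from h import *
T=robot.capture('top');S=robot.capture('side')
for n,t,s in [('knob',(251,248.3),(299.3,232.3)),('pin',(306.7,217.3),(321.7,210.7)),('coltop',(308.3,165.7),(372.3,192.3)),
  ('L',(226,240.7),(272.3,266.7)),('near',(269,275.7),None),('R',(338.3,194),(390.7,284))]:
    if s: p,e=tri([ray(T,t),ray(S,s)]); print(n,p.round(4),np.round(e,4))
    else: print(n,atz(ray(T,t),.014).round(4))
for t in [(226,240.7),(269,275.7),(338.3,194)]: print(atz(ray(T,t),.014).round(4))
print('col',atz(ray(T,(308.3,165.7)),.27).round(4))
E
```

```text
knob [0.4927 0.1282 0.1008] [0.0023 0.0023]
pin [ 0.5547 -0.0142  0.2201] [0.0005 0.0005]
coltop [ 0.6668 -0.02    0.2701] [0.0015 0.0015]
L [ 0.4651  0.2007 -0.0367] [0.0552 0.0552]
near [0.4219 0.0902 0.014 ]
R [ 0.6729 -0.0983  0.0751] [0.0443 0.0443]
[0.5162 0.2035 0.014 ]
[0.4219 0.0902 0.014 ]
[ 0.6371 -0.0965  0.014 ]
col [ 0.6653 -0.0199  0.27  ]
```

Request:
servo_tool --steps '[{"delta_pos": [0,0,-0.05]},{"delta_pos": [0,0,-0.05]},{"delta_pos": [-0.045,-0.035,0]},{"delta_pos": [-0.045,-0.035,0]},{"delta_pos": [-0.045,-0.035,0]},{"delta_pos": [-0.045,-0.035,0]},{"delta_pos": [-0.045,-0.035,0]},{"delta_pos": [-0.045,-0.035,0]},{"delta_pos": [-0.045,-0.035,0]},{"delta_pos": [-0.04,-0.032,0],"turn": 10}]' --fingers 1

```text
validation failed for argument at $.st...
```

Request:
servo_tool --steps '[{"delta_pos": [0,0,-0.05],"turn": 0},{"delta_pos": [0,0,-0.05],"turn": 0},{"delta_pos": [-0.045,-0.035,0],"turn": 0},{"delta_pos": [-0.045,-0.035,0],"turn": 0},{"delta_pos": [-0.045,-0.035,0],"turn": 0},{"delta_pos": [-0.045,-0.035,0],"turn": 0},{"delta_pos": [-0.045,-0.035,0],"turn": 0},{"delta_pos": [-0.045,-0.035,0],"turn": 0},{"delta_pos": [-0.045,-0.035,0],"turn": 0},{"delta_pos": [-0.04,-0.032,0],"turn": 10}]' --fingers 1

```text
clock: 2.35
tool_pos: [0.4634, 0.1799, 0.3057]
tcp_rot: [180.0, 0.0, 146.9]
wrist_force: [1.0, 0.1, 0.4]
gripper_width: 1.0
grip_force: 0.0
```

```bash
python3 - <<'E'
from h import *
o=robot.get_obs(); print(o['tool_pos'],o['tcp_rot'],o['joint_positions'])
k=robot.capture('wrist'); cv2.imwrite('pics/w1.png',k['color']); print(np.array(k['T_tool_cam']).round(4).tolist(),k['mtx'])
np.savez('w1.npz',p=o['tool_pos'],r=o['tcp_rot'],T=k['T_tool_cam'],m=k['mtx'])
for t in ['knob_grip','platform','fork','mould','pin']:
    print(t,[(np.round(d['centre'],1).tolist(),round(d['confidence'],2)) for d in robot.search_frame('wrist',t)])
E
```

```text
[0.46335262 0.17993794 0.30574943] [1.79968264e+02 1.49735698e-02 1.46851383e+02] [-40.51331518   5.60748672  17.05526229 103.20348952  -1.73788809
  71.40736621  33.86968226]
[[0.0, -0.9602, -0.2793, 0.0808], [1.0, 0.0, -0.0, 0.0], [0.0, -0.2793, 0.9602, -0.1791], [0.0, 0.0, 0.0, 1.0]] [[371.64829954   0.         318.79393545]
 [  0.         371.64829954 245.19740736]
 [  0.           0.           1.        ]]
knob_grip [([302.0, 261.7], 0.82)]
platform [([288.4, 340.5], 0.74)]
fork [([256.4, 438.5], 0.64), ([295.1, 294.6], 0.23)]
mould [([277.0, 419.4], 0.77), ([287.2, 342.1], 0.38)]
pin [([213.1, 424.9], 0.75), ([74.8, 322.3], 0.62), ([276.4, 419.8], 0.33)]
```

View pics/w1.png

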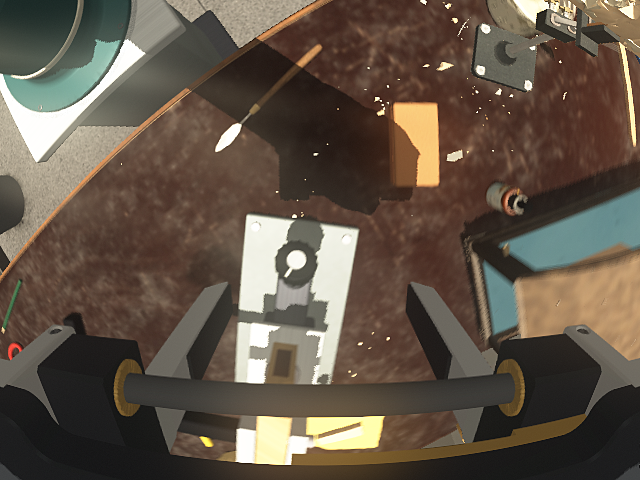

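```bash
cat >> h.py <<'E'
def wray(w,uv):
    m=w['m'];v=(np.array(uv,float)-m[:2,2])/m[0,0];r=np.linalg.norm(v);d=np.r_[np.sin(r)*v/r,np.cos(r)]
    R=Ro.from_euler('xyz',w['r'],degrees=True).as_matrix();T=w['T']
    return R@T[:3,3]+w['p'],R@T[:3,:3]@d
E
python3 - <<'E'
from h import *
w=np.load('w1.npz')
for uv in [(246,214.5),(358.5,229)]: print(atz(wray(w,uv),.014).round(4))
T=robot.capture('top');S=robot.capture('side')
p,e=tri([wray(w,(296,263)),ray(T,(251,248.3)),ray(S,(299.3,232.3))]);print(p,e)
for z in (.09,.1,.11):print(atz(wray(w,(296,263)),z).round(4))
E
```

```text
[0.4235 0.0925 0.014 ]
[0.5205 0.2049 0.014 ]
[0.49279218 0.12967419 0.09973639] [np.float64(0.0012162454247725118), np.float64(0.0027762264806484326), np.float64(0.0021727502624822063)]
[0.4954 0.1285 0.09  ]
[0.4929 0.131  0.1   ]
[0.4904 0.1334 0.11  ]
```

The wrist view shows the knob at (296,262) and the base plate's knob-side corners at (246,214) and (358,229), which match the fit. Now I go down over the knob, turned back 25°.

Request:
servo_tool --steps '[{"delta_pos": [-0.0537,-0.0263,0],"turn": 0},{"delta_pos": [0,0,0.035],"turn": -8.5},{"delta_pos": [0,0,0.035],"turn": -8.5},{"delta_pos": [0,0,0.035],"turn": 0},{"delta_pos": [0,0,0.035],"turn": 0},{"delta_pos": [0,0,0.035],"turn": 0},{"delta_pos": [0,0,0.035],"turn": 0},{"delta_pos": [0,0,0.017],"turn": 0},{"delta_pos": [0,0,0],"turn": 0},{"delta_pos": [0,0,0],"turn": 0}]' --fingers 1

```text
clock: 4.0
tool_pos: [0.494, 0.131, 0.0796]
tcp_rot: [179.9, 0.1, 164.1]
wrist_force: [0.1, -0.1, 0.1]
gripper_width: 1.001
grip_force: 0.0
```

```bash
cat > track.py <<'E'
from h import *
import sys,os
n=sys.argv[1]
o=robot.get_obs(); print(o['clock'],o['tool_pos'].round(4),o['tcp_rot'].round(1),'F',o['wrist_force'].round(1),'M',o['torque'].round(2),'w',round(o['gripper_width'],3),'g',round(o['grip_force'],1))
S=np.mean([robot.capture('side')['color'] for _ in range(2)],0); np.save(f's_{n}.npy',S)
W=robot.capture('wrist'); cv2.imwrite(f'pics/wr_{n}.png',W['color'])
if n!='0':
    g=lambda a:cv2.cvtColor(a.astype(np.uint8),cv2.COLOR_BGR2GRAY)
    for ref in ['0']+sys.argv[2:]:
      A=g(np.load(f's_{ref}.npy'));B=g(S)
      for nm,(x0,y0,x1,y1) in dict(mould=(322,215,358,244),plat=(308,242,356,268),fork=(322,188,360,212),base=(345,275,390,310)).items():
        M=np.eye(2,3,dtype=np.float32);m=np.zeros(A.shape,np.uint8);m[y0:y1,x0:x1]=1
        T0=A[y0:y1,x0:x1]; M[0,2]=x0;M[1,2]=y0
        try: c,M=cv2.findTransformECC(T0,B,M,cv2.MOTION_TRANSLATION,(3,100,1e-5),None,3)
        except cv2.error as e: print(nm,'fail');continue
        print(ref,nm,round(M[0,2]-x0,3),round(M[1,2]-y0,3),round(c,4))
E
python3 track.py 0; python3 track.py 0b
python3 - <<'E'
import cv2,numpy as np
a=np.load('s_0.npy').astype(np.uint8)[180:310,260:400];b=cv2.imread('pics/wr_0.png')[180:400,200:400]
cv2.imwrite('pics/c2.png',np.hstack([cv2.resize(a,(430,400),interpolation=2),cv2.resize(b,(364,400))]))
E
```

```text
4.0 [0.494  0.131  0.0796] [1.799e+02 1.000e-01 1.641e+02] F [ 0.1 -0.1  0.1] M [-0.02  0.01 -0.03] w 1.001 g 0.0
4.15 [0.4939 0.1309 0.0795] [1.799e+02 1.000e-01 1.640e+02] F [ 0.5  0.7 -0.4] M [-0.06  0.01  0.02] w 0.998 g 0.0
0 mould -0.096 -0.017 0.9954
0 plat -0.011 -0.009 0.9997
0 fork 0.021 0.107 0.9971
0 base -0.062 -0.012 0.9991
```

View pics/c2.png

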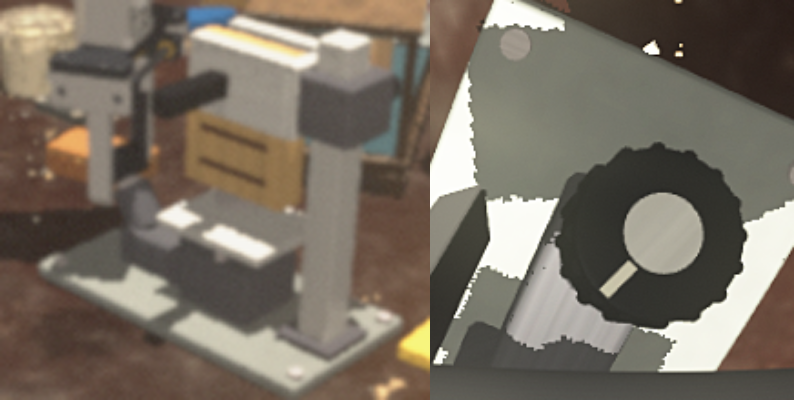

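Knob is well within the fingers, and its pointer is visible for reading the angle. First a short stroke of 24°.

Request:
servo_tool --steps '[{"delta_pos": [0,0,0],"turn": 0},{"delta_pos": [0,0,0],"turn": 0},{"delta_pos": [0,0,0],"turn": 0},{"delta_pos": [0,0,0],"turn": 0},{"delta_pos": [0,0,0],"turn": 0},{"delta_pos": [0,0,0],"turn": 6},{"delta_pos": [0,0,0],"turn": 6},{"delta_pos": [0,0,0],"turn": 6},{"delta_pos": [0,0,0],"turn": 6},{"delta_pos": [0,0,0],"turn": 0}]' --fingers 0.3

```text
clock: 5.55
tool_pos: [0.4937, 0.1309, 0.0786]
tcp_rot: [180.0, 0.0, 140.1]
wrist_force: [2.7, 1.0, 0.2]
gripper_width: 0.457
grip_force: 29.9
```

```bash
python3 track.py 1
python3 - <<'E'
import cv2,numpy as np
b=cv2.imread('pics/wr_1.png')[150:450,150:500]
cv2.imwrite('pics/c3.png',cv2.resize(b,None,fx=1.6,fy=1.6))
E
```

```text
5.55 [0.4937 0.1309 0.0786] [180.    0.  140.1] F [2.7 1.  0.2] M [ 0.33 -0.68  0.02] w 0.457 g 29.9
0 mould -0.137 -0.025 0.9928
0 plat 0.056 -0.61 0.996
0 fork 0.078 0.133 0.9967
0 base -0.033 0.002 0.9991
```

View pics/c3.png

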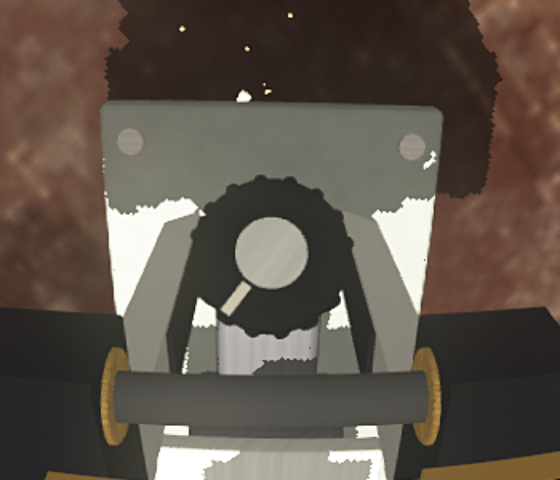

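The gripper held the knob at 43 mm opening and the knob turned with it. Before going on I measure the foot–platform gap with the wrist camera from the handle side.

Request:
servo_tool --steps '[{"delta_pos": [0,0,0],"turn": 0},{"delta_pos": [0,0,0],"turn": 0},{"delta_pos": [0,0,-0.06],"turn": 0},{"delta_pos": [0,-0.05,0],"turn": 0},{"delta_pos": [0,-0.05,0],"turn": 0},{"delta_pos": [0,-0.05,0],"turn": 0},{"delta_pos": [0,-0.05,0],"turn": 0},{"delta_pos": [-0.0625,0,0],"turn": 0},{"delta_pos": [-0.0625,0,0],"turn": 0},{"delta_pos": [-0.0625,0,0],"turn": 0}]' --fingers 1

```text
clock: 6.95
tool_pos: [0.51, -0.1443, 0.1385]
tcp_rot: [180.0, 0.0, 140.1]
wrist_force: [0.2, 0.8, 0.1]
gripper_width: 1.001
grip_force: 0.0
```

```bash
cat > wcap.py <<'E'
from h import *
import sys
n=sys.argv[1]
o=robot.get_obs(); print(o['clock'],o['tool_pos'],o['tcp_rot'])
k=robot.capture('wrist'); cv2.imwrite(f'pics/{n}.png',k['color'])
np.savez(n+'.npz',p=o['tool_pos'],r=o['tcp_rot'],T=k['T_tool_cam'],m=k['mtx'])
E
python3 wcap.py w2
python3 - <<'E'
from h import *
w=np.load('w2.npz')
R=Ro.from_euler('xyz',w['r'],degrees=True).as_matrix();C=R@w['T'][:3,:3];c=R@w['T'][:3,3]+w['p']
def proj(P):
    q=C.T@(P-c);r=np.arctan2(np.hypot(q[0],q[1]),q[2]);return w['m'][:2,2]+w['m'][0,0]*r*q[:2]/np.hypot(q[0],q[1])
O=np.array([.5976,.0384,0]);X=np.array([.757,-.653,0]);Y=np.array([.653,.757,0])
for x,y,z in [(0,-.022,.11),(-.055,-.045,.09),(.055,-.045,.09),(0,-.068,.22),(.09,0,.27)]: print((x,y,z),proj(O+x*X+y*Y+np.r_[0,0,z]).round())
im=cv2.imread('pics/w2.png');cv2.imwrite('pics/w2s.png',im)
E
```

```text
6.95 [ 0.50997992 -0.14430048  0.13854059] [1.79972999e+02 2.29294046e-03 1.40102530e+02]
(0, -0.022, 0.11) [577. 203.]
(-0.055, -0.045, 0.09) [542. 117.]
(0.055, -0.045, 0.09) [525. 270.]
(0, -0.068, 0.22) [653. 249.]
(0.09, 0, 0.27) [721. 457.]
```

```bash
python3 - <<'E'
import cv2
b=cv2.imread('pics/w2.png')[70:330,440:640]
b=cv2.resize(b,None,fx=3,fy=2.3,interpolation=cv2.INTER_CUBIC);b=cv2.resize(cv2.imread('pics/w2.png')[90:290,440:640],None,fx=3,fy=3,interpolation=cv2.INTER_CUBIC)
for i in range(0,200,20):cv2.putText(b,str(440+i),(i*3,8),0,.35,(0,255,255),1);cv2.putText(b,str(90+i),(0,i*3+8),0,.35,(0,255,255),1)
cv2.imwrite('pics/w2c.png',b)
E
```

```text
(no output)
```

View pics/w2c.png

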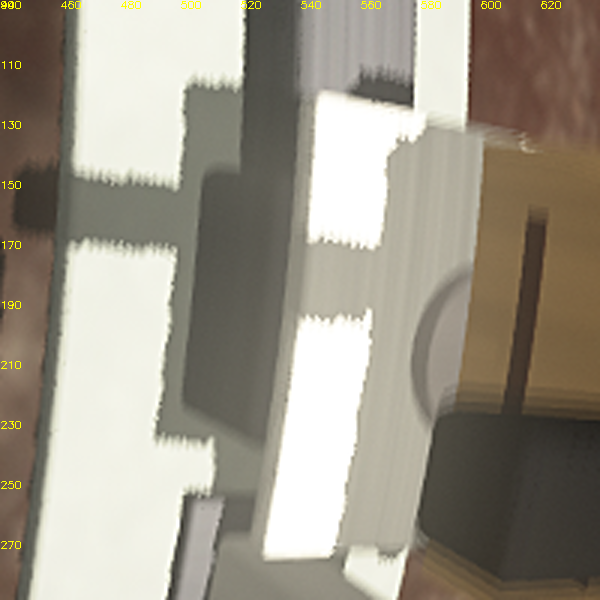

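Visible here: the foot's dark side arc, with its outermost lower edge at about (577,208). The platform's top front edge runs through (546,120), (540,197) and (528,275). The base plate's front edge is near (462,170).

```bash
python3 - <<'E'
from h import *
w=np.load('w2.npz')
a=np.deg2rad(-40.8);X=np.array([np.cos(a),np.sin(a),0]);Y=np.array([-np.sin(a),np.cos(a),0]);O=np.array([.5976,.0384,0])
f=lambda P:((P-O)@X,(P-O)@Y,P[2])
def aty(uv,y):
    c,d=wray(w,uv);t=(y-(c-O)@Y)/(d@Y);return c+t*d
for uv in [(465,130),(461.7,170),(453,250)]: print('base',np.round(f(atz(wray(w,uv),.014)),4))
for dy in (0,.002,-.002):
  print(dy,'plat',[np.round(f(aty(uv,-.045+dy)),4).tolist() for uv in [(546,120),(540,197),(528,275)]])
  print('foot',[np.round(f(aty(uv,-.022+dy)),4).tolist() for uv in [(577.3,208),(577.3,200),(578.3,208)]])
E
```

```text
base [-0.043  -0.0731  0.014 ]
base [-0.0083 -0.0741  0.014 ]
base [ 0.0631 -0.0753  0.014 ]
0 plat [[-0.0528, -0.045, 0.0956], [0.0002, -0.045, 0.0955], [0.0568, -0.045, 0.0955]]
foot [[0.0034, -0.022, 0.1112], [-0.0018, -0.022, 0.1101], [0.0032, -0.022, 0.1124]]
0.002 plat [[-0.0532, -0.043, 0.0927], [0.0005, -0.043, 0.0926], [0.0579, -0.043, 0.0926]]
foot [[0.0038, -0.02, 0.1089], [-0.0015, -0.02, 0.1077], [0.0036, -0.02, 0.11]]
-0.002 plat [[-0.0525, -0.047, 0.0985], [-0.0002, -0.047, 0.0984], [0.0557, -0.047, 0.0985]]
foot [[0.0031, -0.024, 0.1136], [-0.0021, -0.024, 0.1124], [0.0029, -0.024, 0.1147]]
```

The gap is about 15 mm, or 1.9 rad (108°) to go. The platform edge spans 110 mm in x, as specified. Back to the knob for two 48° strokes.

Request:
servo_tool --steps '[{"delta_pos": [0.0625,0,0],"turn": 0},{"delta_pos": [0.0625,0,0],"turn": 0},{"delta_pos": [0.0625,0,0],"turn": 0},{"delta_pos": [0,0.05,0],"turn": 0},{"delta_pos": [0,0.05,0],"turn": 0},{"delta_pos": [0,0.05,0],"turn": 0},{"delta_pos": [0,0.05,0],"turn": 0},{"delta_pos": [0,0,0],"turn": -10},{"delta_pos": [0,0,0.03],"turn": -10},{"delta_pos": [0,0,0.03],"turn": -4}]' --fingers 1

```text
clock: 8.25
tool_pos: [0.4932, 0.1306, 0.0777]
tcp_rot: [180.0, 0.0, 164.3]
wrist_force: [0.7, -0.1, 0.2]
gripper_width: 1.0
grip_force: 0.0
```

Request:
servo_tool --steps '[{"delta_pos": [0,0,0],"turn": 0},{"delta_pos": [0,0,0],"turn": 0},{"delta_pos": [0,0,0],"turn": 0},{"delta_pos": [0,0,0],"turn": 0},{"delta_pos": [0,0,0],"turn": 9.6},{"delta_pos": [0,0,0],"turn": 9.6},{"delta_pos": [0,0,0],"turn": 9.6},{"delta_pos": [0,0,0],"turn": 9.6},{"delta_pos": [0,0,0],"turn": 9.6},{"delta_pos": [0,0,0],"turn": 0}]' --fingers 0.3

```text
clock: 9.5
tool_pos: [0.4936, 0.1306, 0.0789]
tcp_rot: [180.0, 0.0, 116.1]
wrist_force: [-3.1, -3.3, 5.8]
gripper_width: 0.497
grip_force: 30.0
```

```bash
python3 track.py 2 1
```

```text
9.5 [0.4936 0.1306 0.0789] [180.    0.  116.1] F [-3.1 -3.3  5.8] M [-0.52 -0.07  0.28] w 0.497 g 30.0
0 mould -0.165 -0.073 0.9886
0 plat 0.163 -1.609 0.9916
0 fork 0.057 0.12 0.9969
0 base -0.063 -0.033 0.9991
1 mould -0.158 -0.042 0.9914
1 plat 0.097 -0.998 0.997
1 fork 0.041 0.095 0.997
1 base -0.042 -0.026 0.9991
```

Request:
servo_tool --steps '[{"delta_pos": [0,0,0],"turn": 0},{"delta_pos": [0,0,0],"turn": 0},{"delta_pos": [0,0,0],"turn": 0},{"delta_pos": [0,0,0],"turn": -9.6},{"delta_pos": [0,0,0],"turn": -9.6},{"delta_pos": [0,0,0],"turn": -9.6},{"delta_pos": [0,0,0],"turn": -9.6},{"delta_pos": [0,0,0],"turn": -9.6},{"delta_pos": [0,0,0],"turn": 0},{"delta_pos": [0,0,0],"turn": 0}]' --fingers 1

```text
clock: 10.9
tool_pos: [0.4934, 0.1305, 0.0785]
tcp_rot: [-180.0, 0.0, 163.8]
wrist_force: [0.7, -0.4, -0.3]
gripper_width: 1.003
grip_force: 0.0
```

Request:
servo_tool --steps '[{"delta_pos": [0,0,0],"turn": 0},{"delta_pos": [0,0,0],"turn": 0},{"delta_pos": [0,0,0],"turn": 0},{"delta_pos": [0,0,0],"turn": 0},{"delta_pos": [0,0,0],"turn": 9.6},{"delta_pos": [0,0,0],"turn": 9.6},{"delta_pos": [0,0,0],"turn": 9.6},{"delta_pos": [0,0,0],"turn": 9.6},{"delta_pos": [0,0,0],"turn": 9.6},{"delta_pos": [0,0,0],"turn": 0}]' --fingers 0.3

```text
clock: 12.15
tool_pos: [0.4936, 0.1305, 0.0786]
tcp_rot: [180.0, 0.0, 116.1]
wrist_force: [-0.9, -2.2, 2.9]
gripper_width: 0.497
grip_force: 30.0
```

```bash
python3 track.py 3 2
```

```text
12.15 [0.4936 0.1305 0.0786] [180.    0.  116.1] F [-0.9 -2.2  2.9] M [-0.43 -0.42  0.18] w 0.497 g 30.0
0 mould -0.18 -0.077 0.9799
0 plat 0.18 -2.556 0.9836
0 fork 0.052 0.124 0.9969
0 base -0.054 -0.036 0.9991
2 mould -0.141 -0.054 0.9927
2 plat 0.042 -0.911 0.9974
2 fork 0.071 0.106 0.9969
2 base -0.04 -0.014 0.9992
```

Request:
servo_tool --steps '[{"delta_pos": [0,0,0],"turn": 0},{"delta_pos": [0,0,0],"turn": 0},{"delta_pos": [0,0,-0.06],"turn": -8},{"delta_pos": [0,0,0],"turn": -8},{"delta_pos": [0,0,0],"turn": -8},{"delta_pos": [0,-0.05,0],"turn": 0},{"delta_pos": [0,-0.05,0],"turn": 0},{"delta_pos": [0,-0.05,0],"turn": 0},{"delta_pos": [0,-0.05,0],"turn": 0},{"delta_pos": [0,0,0],"turn": 0}]' --fingers 1

```text
clock: 13.55
tool_pos: [0.3631, -0.0241, 0.1385]
tcp_rot: [179.9, -0.1, 139.9]
wrist_force: [0.3, -0.0, 0.1]
gripper_width: 0.999
grip_force: 0.0
```

Request:
servo_tool --steps '[{"delta_pos": [-0.0625,0,0],"turn": 0},{"delta_pos": [-0.0625,0,0],"turn": 0},{"delta_pos": [-0.0625,0,0],"turn": 0},{"delta_pos": [0,0,0.02],"turn": 0},{"delta_pos": [0,0,0.02],"turn": 0},{"delta_pos": [0,0.02,0],"turn": 0},{"delta_pos": [0,0,0],"turn": 0},{"delta_pos": [0,0,0],"turn": 0},{"delta_pos": [0,0,0],"turn": 0},{"delta_pos": [0,0,0],"turn": 0}]' --fingers 1

```text
clock: 14.8
tool_pos: [0.5215, -0.1279, 0.0988]
tcp_rot: [180.0, 0.0, 140.0]
wrist_force: [-0.5, 0.2, -0.7]
gripper_width: 1.001
grip_force: 0.0
```

```bash
python3 wcap.py w3; python3 - <<'E'
import cv2
b=cv2.resize(cv2.imread('pics/w3.png')[100:290,450:640],None,fx=3.1,fy=3.1,interpolation=cv2.INTER_CUBIC)
for i in range(0,190,20):cv2.putText(b,str(450+i),(int(i*3.1),8),0,.35,(0,255,255),1);cv2.putText(b,str(100+i),(0,int(i*3.1)+8),0,.35,(0,255,255),1)
cv2.imwrite('pics/w3c.png',b)
E
```

```text
14.8 [ 0.52148418 -0.12791467  0.09878181] [1.79982400e+02 2.13207677e-02 1.40022693e+02]
```

View pics/w3c.png

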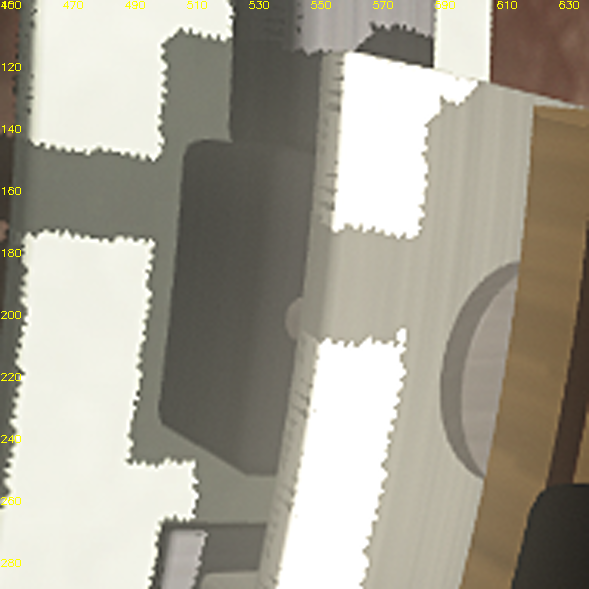

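The foot's outermost lower edge is at (592,221). The platform top edge runs through (559.7,119), (555.8,177), (552,210) and (539.7,285).

```bash
python3 - <<'E'
from h import *
w=np.load('w3.npz')
a=np.deg2rad(-40.8);X=np.array([np.cos(a),np.sin(a),0]);Y=np.array([-np.sin(a),np.cos(a),0]);O=np.array([.5976,.0384,0])
f=lambda P:((P-O)@X,(P-O)@Y,P[2])
def aty(uv,y):
    c,d=wray(w,uv);t=(y-(c-O)@Y)/(d@Y);return c+t*d
print('base',[np.round(f(atz(wray(w,uv),.014)),4).tolist() for uv in [(459.5,140),(456,190),(452.5,250)]])
for dy in (0,.002):
  print(dy,'plat',[np.round(f(aty(uv,-.045+dy)),4).tolist() for uv in [(559.7,119),(555.8,177),(552,210),(539.7,285)]])
  print('foot',[np.round(f(aty(uv,-.022+dy)),4).tolist() for uv in [(592,221),(592,213),(593,221)]])
E
```

```text
base [[-0.0349, -0.0734, 0.014], [0.0026, -0.0737, 0.014], [0.0494, -0.0717, 0.014]]
0 plat [[-0.0517, -0.045, 0.0993], [-0.0191, -0.045, 0.0993], [-0.0003, -0.045, 0.0993], [0.0446, -0.045, 0.0999]]
foot [[0.0024, -0.022, 0.1107], [-0.002, -0.022, 0.1096], [0.0022, -0.022, 0.1116]]
0.002 plat [[-0.0521, -0.043, 0.0966], [-0.019, -0.043, 0.0966], [0.0001, -0.043, 0.0966], [0.0458, -0.043, 0.0972]]
foot [[0.0028, -0.02, 0.1085], [-0.0016, -0.02, 0.1074], [0.0026, -0.02, 0.1094]]
```

```bash
cat > knob.py <<'E'
from h import *
a=np.deg2rad(-40.8);X=np.array([np.cos(a),np.sin(a),0]);Y=np.array([-np.sin(a),np.cos(a),0])
s,c0=np.sin(np.deg2rad(35)),np.cos(np.deg2rad(35))
A=-s*X+c0*np.r_[0,0,1]; U=c0*X+s*np.r_[0,0,1]; V=np.cross(A,U)
wf=np.load('w1.npz')
def angle(img,p,r,ctr):
    R=Ro.from_euler('xyz',r,degrees=True).as_matrix();C=R@wf['T'][:3,:3];c=R@wf['T'][:3,3]+p
    # refine centre: find bright-disc centroid near the projected centre
    def proj(P):
        q=(P-c)@C;h=np.hypot(q[...,0],q[...,1]);th=np.arctan2(h,q[...,2]);return wf['m'][:2,2]+wf['m'][0,0]*(th/h)[...,None]*q[...,:2]
    g=cv2.cvtColor(img,cv2.COLOR_BGR2GRAY).astype(np.float32)
    n=101;L=np.linspace(-.026,.026,n);uu,vv=np.meshgrid(L,L)
    for _ in range(4):
        m=proj(ctr+uu[...,None]*U+vv[...,None]*V).astype(np.float32)
        face=cv2.remap(g,m[...,0],m[...,1],cv2.INTER_LINEAR)
        k=(uu**2+vv**2<.0115**2)&(face>110); du,dv=uu[k].mean(),vv[k].mean(); ctr=ctr+du*U+dv*V
    th=np.deg2rad(np.arange(0,360,.5));rr=np.linspace(.0125,.0165,9)
    P=ctr+rr[:,None,None]*(np.cos(th)[:,None]*U+np.sin(th)[:,None]*V)
    m=proj(P).astype(np.float32);v=cv2.remap(g,m[...,0],m[...,1],cv2.INTER_LINEAR).mean(0)
    t=th[v>(v.max()+np.median(v))/2]; return np.rad2deg(np.angle(np.exp(1j*t).mean())),ctr,v.max(),np.median(v),face
CTR=np.r_[.4925,.1295,.099]+.015*A
E
python3 - <<'E'
from knob import *
fs=[]
for n,p,r in [('0',[.494,.131,.0796],[179.9,.1,164.1]),('1',[.4937,.1309,.0786],[180,0,140.1]),('2',[.4936,.1306,.0789],[180,0,116.1]),('3',[.4936,.1305,.0786],[180,0,116.1])]:
    q=angle(cv2.imread(f'pics/wr_{n}.png'),np.array(p),r,CTR); print(n,q[0].round(1),(q[1]-.015*A).round(4),q[2:4]); fs.append(cv2.resize(q[4],(199,199)))
cv2.imwrite('pics/faces.png',np.hstack(fs))
E
```

```text
0 -23.8 [0.493  0.1317 0.0982] (np.float32(199.55197), np.float32(49.94336))
1 -36.0 [0.4929 0.1316 0.0983] (np.float32(199.48763), np.float32(47.60525))
2 -56.8 [0.4927 0.1313 0.0983] (np.float32(232.54883), np.float32(66.79231))
3 -77.0 [0.4927 0.1313 0.0983] (np.float32(234.28917), np.float32(68.37869))[ WARN:0@0.432] global loadsave.cpp:1063 imwrite_ Unsupported depth image for selected encoder is fallbacked to CV_8U.
```

View pics/faces.png

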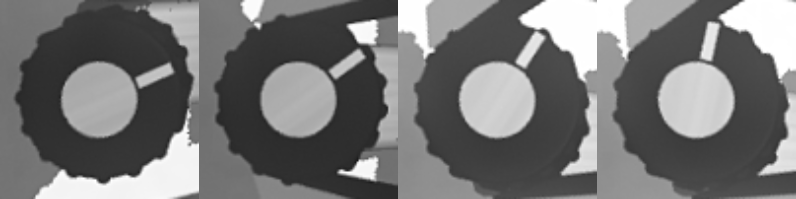

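The knob reading shows slip: it turned 12°, 21° and 20°, so 53° in all or 7.4 mm. That leaves about 10.5 mm (75°). I continue with wider strokes and read the pointer after each.

Request:
servo_tool --steps '[{"delta_pos": [0,-0.02,-0.04],"turn": 0},{"delta_pos": [0.0625,0,0],"turn": 0},{"delta_pos": [0.0625,0,0],"turn": 0},{"delta_pos": [0.0625,0,0],"turn": 0},{"delta_pos": [0,0.05,0],"turn": 0},{"delta_pos": [0,0.05,0],"turn": 0},{"delta_pos": [0,0.05,0],"turn": 0},{"delta_pos": [0,0.05,0],"turn": 0},{"delta_pos": [0,0,0.03],"turn": -10},{"delta_pos": [0,0,0.03],"turn": -10}]' --fingers 1

```text
clock: 16.1
tool_pos: [0.4936, 0.131, 0.0776]
tcp_rot: [-180.0, 0.0, 160.4]
wrist_force: [0.5, -0.1, 0.7]
gripper_width: 1.001
grip_force: 0.0
```

Request:
servo_tool --steps '[{"delta_pos": [0,0,0],"turn": 0},{"delta_pos": [0,0,0],"turn": 0},{"delta_pos": [0,0,0],"turn": 0},{"delta_pos": [0,0,0],"turn": 0},{"delta_pos": [0,0,0],"turn": 10},{"delta_pos": [0,0,0],"turn": 10},{"delta_pos": [0,0,0],"turn": 10},{"delta_pos": [0,0,0],"turn": 10},{"delta_pos": [0,0,0],"turn": 10},{"delta_pos": [0,0,0],"turn": 0}]' --fingers 0.3

```text
clock: 17.35
tool_pos: [0.4935, 0.1306, 0.079]
tcp_rot: [180.0, 0.0, 109.9]
wrist_force: [-2.4, -2.9, 6.9]
gripper_width: 0.505
grip_force: 30.0
```

```bash
cat > k.py <<'E'
from knob import *
import sys
o=robot.get_obs(); k=robot.capture('wrist'); q=angle(k['color'],o['tool_pos'],o['tcp_rot'],CTR)
print('knob',q[0].round(1),(q[1]-.015*A).round(4),'total',round(-23.8-q[0],1),o['clock'],o['tool_pos'].round(4),o['tcp_rot'].round(1),'M',o['torque'].round(2),q[2:4])
E
python3 k.py; python3 track.py 4 0b
```

```text
knob -98.5 [0.4925 0.1313 0.0982] total 74.7 17.35 [0.4935 0.1306 0.079 ] [180.    0.  109.9] M [-0.57  0.2   0.35] (np.float32(240.72624), np.float32(75.0402))
17.4 [0.4935 0.1306 0.079 ] [180.   0. 110.] F [-3.  -3.4  7.3] M [-0.58  0.2   0.28] w 0.505 g 30.0
0 mould -0.18 -0.093 0.9693
0 plat 0.259 -3.568 0.9719
0 fork 0.044 0.105 0.9968
0 base -0.056 -0.011 0.9991
0b mould -0.166 -0.124 0.9703
0b plat 0.264 -3.561 0.9719
0b fork 0.047 0.107 0.9968
0b base -0.056 -0.015 0.9991
```

Request:
servo_tool --steps '[{"delta_pos": [0,0,0],"turn": 0},{"delta_pos": [0,0,0],"turn": 0},{"delta_pos": [0,0,0],"turn": 0},{"delta_pos": [0,0,0],"turn": -10},{"delta_pos": [0,0,0],"turn": -10},{"delta_pos": [0,0,0],"turn": -10},{"delta_pos": [0,0,0],"turn": -10},{"delta_pos": [0,0,0],"turn": -10},{"delta_pos": [0,0,0],"turn": 0},{"delta_pos": [0,0,0],"turn": 0}]' --fingers 1

```text
clock: 18.8
tool_pos: [0.4934, 0.1305, 0.0785]
tcp_rot: [-180.0, 0.0, 159.8]
wrist_force: [-1.0, 0.7, -0.5]
gripper_width: 0.999
grip_force: 0.0
```

Request:
servo_tool --steps '[{"delta_pos": [0,0,0],"turn": 0},{"delta_pos": [0,0,0],"turn": 0},{"delta_pos": [0,0,0],"turn": 0},{"delta_pos": [0,0,0],"turn": 0},{"delta_pos": [0,0,0],"turn": 10},{"delta_pos": [0,0,0],"turn": 10},{"delta_pos": [0,0,0],"turn": 10},{"delta_pos": [0,0,0],"turn": 10},{"delta_pos": [0,0,0],"turn": 10},{"delta_pos": [0,0,0],"turn": 0}]' --fingers 0.3

```text
clock: 20.05
tool_pos: [0.4935, 0.1304, 0.0786]
tcp_rot: [-180.0, 0.0, 110.0]
wrist_force: [-1.5, -2.1, 5.4]
gripper_width: 0.507
grip_force: 30.0
```

```bash
sed -i 's/mould=(322,215,358,244)/mould=(322,213,358,236)/' track.py; python3 k.py; python3 track.py 5 4
```

```text
knob -120.0 [0.4926 0.1313 0.0982] total 96.2 20.05 [0.4935 0.1304 0.0786] [-180.    0.  110.] M [-0.57  0.06  0.19] (np.float32(242.18262), np.float32(75.12332))
20.1 [0.4935 0.1304 0.0786] [180.    0.  110.1] F [-1.4 -2.1  3.4] M [-0.46  0.05  0.1 ] w 0.504 g 30.0
0 mould -0.07 0.022 0.9941
0 plat 0.333 -4.641 0.96
0 fork 0.056 0.119 0.9969
0 base -0.053 -0.03 0.9991
4 mould -0.082 0.027 0.9941
4 plat 0.113 -0.986 0.9953
4 fork 0.077 0.112 0.9969
4 base -0.047 -0.004 0.9992
```

Request:
servo_tool --steps '[{"delta_pos": [0,0,0],"turn": 0},{"delta_pos": [0,0,0],"turn": 0},{"delta_pos": [0,0,-0.06],"turn": -10},{"delta_pos": [0,0,0],"turn": -10},{"delta_pos": [0,0,0],"turn": -10},{"delta_pos": [0,-0.05,0],"turn": 0},{"delta_pos": [0,-0.05,0],"turn": 0},{"delta_pos": [0,-0.05,0],"turn": 0},{"delta_pos": [0,-0.05,0],"turn": 0},{"delta_pos": [0,0,0],"turn": 0}]' --fingers 1

```text
clock: 21.5
tool_pos: [0.3632, -0.024, 0.1385]
tcp_rot: [179.9, -0.1, 139.9]
wrist_force: [0.4, 0.7, 0.2]
gripper_width: 1.001
grip_force: 0.0
```

Request:
servo_tool --steps '[{"delta_pos": [-0.0625,0,0],"turn": 0},{"delta_pos": [-0.0625,0,0],"turn": 0},{"delta_pos": [-0.0625,0,0],"turn": 0},{"delta_pos": [0,0,0.02],"turn": 0},{"delta_pos": [0,0,0.02],"turn": 0},{"delta_pos": [0,0.015,0],"turn": 0},{"delta_pos": [0,0,0],"turn": 0},{"delta_pos": [0,0,0],"turn": 0},{"delta_pos": [0,0,0],"turn": 0},{"delta_pos": [0,0,0],"turn": 0}]' --fingers 1

```text
clock: 22.75
tool_pos: [0.5173, -0.1307, 0.0988]
tcp_rot: [180.0, 0.0, 140.0]
wrist_force: [0.0, 0.0, 1.0]
gripper_width: 1.001
grip_force: 0.0
```

```bash
python3 wcap.py w4; python3 - <<'E'
import cv2
b=cv2.resize(cv2.imread('pics/w4.png')[100:290,450:640],None,fx=3.1,fy=3.1,interpolation=cv2.INTER_CUBIC)
for i in range(0,190,20):cv2.putText(b,str(450+i),(int(i*3.1),8),0,.35,(0,255,255),1);cv2.putText(b,str(100+i),(0,int(i*3.1)+8),0,.35,(0,255,255),1)
cv2.imwrite('pics/w4c.png',b)
E
```

```text
22.75 [ 0.51726163 -0.1307165   0.09876315] [1.79983564e+02 4.00696907e-03 1.40020107e+02]
```

View pics/w4c.png

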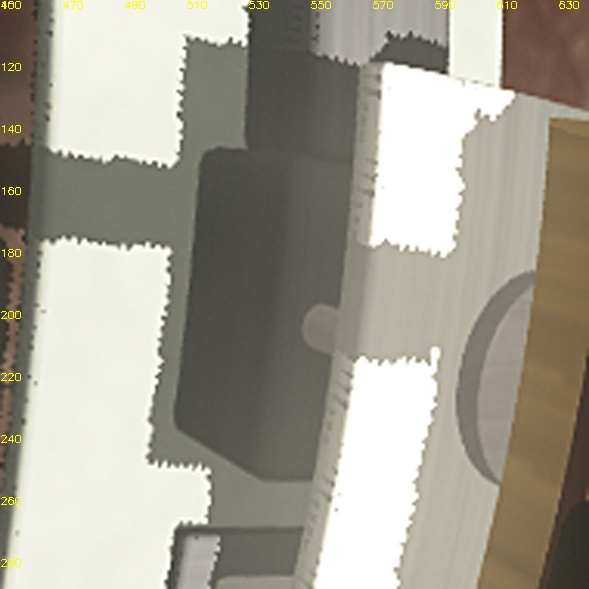

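Foot edge at (597,226). Platform top edge at (573.5,122.6), (569.4,177), (564.2,217) and (552,285). The arm-side tracker shows the mould hasn't moved yet.

```bash
python3 - <<'E'
from h import *
a=np.deg2rad(-40.8);X=np.array([np.cos(a),np.sin(a),0]);Y=np.array([-np.sin(a),np.cos(a),0]);O=np.array([.5976,.0384,0])
f=lambda P:((P-O)@X,(P-O)@Y,P[2])
def run(w,plat,low,foot,base):
  def aty(uv,y):
    c,d=wray(w,uv);t=(y-(c-O)@Y)/(d@Y);return c+t*d
  yb=np.mean([f(atz(wray(w,uv),.014))[1] for uv in base]);print('base y',yb.round(4))
  for dy in (0,.075+yb):
    print(' dy',round(dy,4),'top',[np.round(f(aty(uv,-.045+dy))[2],4) for uv in plat],'low',[np.round(f(aty(uv,-.045+dy))[2],4) for uv in low],'foot',[np.round(f(aty(uv,-.022+dy)),4)[[0,2]].tolist() for uv in foot])
run(np.load('w3.npz'),[(559.7,119),(555.8,177),(552,210)],[(553.2,119),(548,190)],[(592,221)],[(459.5,140),(456,190)])
run(np.load('w4.npz'),[(573.5,122.6),(569.4,177),(564.2,217)],[(566,122),(561.3,190)],[(597.1,226)],[(465.5,140),(462.6,180)])
# sub-pixel horizontal profiles
for n,r in [('w3',(190,196)),('w4',(190,196))]:
  g=cv2.imread(f'pics/{n}.png')[r[0]:r[1],540:610].mean((0,2)).round().astype(int);print(n,g.tolist())
for n,r in [('w3',(219,224)),('w4',(223,229))]:
  g=cv2.imread(f'pics/{n}.png')[r[0]:r[1],580:615].mean((0,2)).round().astype(int);print(n,g.tolist())
E
```

```text
base y -0.0735
 dy 0 top [np.float64(0.0993), np.float64(0.0993), np.float64(0.0993)] low [np.float64(0.0928), np.float64(0.0927)] foot [[0.0024, 0.1107]]
 dy 0.0015 top [np.float64(0.0973), np.float64(0.0973), np.float64(0.0973)] low [np.float64(0.0907), np.float64(0.0906)] foot [[0.0027, 0.1091]]
base y -0.0736
 dy 0 top [np.float64(0.1063), np.float64(0.106), np.float64(0.1057)] low [np.float64(0.0991), np.float64(0.0996)] foot [[0.0038, 0.1108]]
 dy 0.0014 top [np.float64(0.1045), np.float64(0.1042), np.float64(0.1039)] low [np.float64(0.0972), np.float64(0.0977)] foot [[0.0041, 0.1093]]
w3 [97, 97, 100, 100, 100, 100, 98, 100, 132, 135, 136, 138, 138, 138, 141, 153, 163, 168, 175, 178, 177, 177, 177, 178, 178, 180, 179, 178, 178, 177, 177, 176, 176, 177, 176, 174, 175, 176, 177, 179, 180, 177, 175, 176, 177, 178, 179, 175, 173, 174, 173, 174, 175, 177, 177, 173, 170, 169, 173, 172, 173, 171, 156, 146, 135, 127, 120, 122, 122, 123]
w4 [82, 85, 86, 88, 89, 90, 91, 92, 93, 94, 94, 94, 93, 94, 94, 95, 94, 95, 94, 92, 122, 132, 132, 134, 136, 136, 136, 143, 156, 163, 169, 175, 176, 175, 175, 175, 176, 177, 177, 176, 176, 176, 175, 174, 174, 174, 175, 173, 173, 173, 174, 176, 179, 176, 174, 173, 175, 176, 178, 173, 171, 173, 171, 172, 174, 176, 176, 172, 166, 162]
w3 [201, 176, 180, 177, 175, 176, 176, 176, 178, 179, 180, 180, 123, 119, 121, 121, 120, 119, 117, 139, 152, 149, 148, 148, 148, 147, 146, 146, 145, 146, 146, 149, 127, 107, 109]
w4 [255, 255, 255, 255, 255, 255, 255, 255, 255, 252, 230, 166, 177, 179, 177, 174, 181, 130, 117, 119, 119, 119, 118, 116, 134, 151, 149, 149, 148, 147, 147, 147, 147, 146, 146]
```

Using the platform's bevelled profile, the gap is now about 3.6 ± 0.8 mm. Target is about 35° more in total, giving roughly 1.3 mm of lift inside the 3 mm window: one full stroke, then a shorter one.

Request:
servo_tool --steps '[{"delta_pos": [0,-0.015,-0.04],"turn": 0},{"delta_pos": [0.0625,0,0],"turn": 0},{"delta_pos": [0.0625,0,0],"turn": 0},{"delta_pos": [0.0625,0,0],"turn": 0},{"delta_pos": [0,0.05,0],"turn": 0},{"delta_pos": [0,0.05,0],"turn": 0},{"delta_pos": [0,0.05,0],"turn": 0},{"delta_pos": [0,0.05,0],"turn": 0},{"delta_pos": [0,0,0.03],"turn": -10},{"delta_pos": [0,0,0.03],"turn": -10}]' --fingers 1

```text
clock: 24.05
tool_pos: [0.5066, 0.121, 0.0788]
tcp_rot: [-179.9, 0.0, 160.3]
wrist_force: [0.7, -0.4, 0.2]
gripper_width: 0.999
grip_force: 0.0
```

Request:
servo_tool --steps '[{"delta_pos": [0,0,0],"turn": 0},{"delta_pos": [0,0,0],"turn": 0},{"delta_pos": [0,0,0],"turn": 0},{"delta_pos": [0,0,0],"turn": 0},{"delta_pos": [0,0,0],"turn": 10},{"delta_pos": [0,0,0],"turn": 10},{"delta_pos": [0,0,0],"turn": 10},{"delta_pos": [0,0,0],"turn": 10},{"delta_pos": [0,0,0],"turn": 10},{"delta_pos": [0,0,0],"turn": 0}]' --fingers 0.3

```text
clock: 25.3
tool_pos: [0.5041, 0.112, 0.0787]
tcp_rot: [-179.5, 0.6, 109.4]
wrist_force: [-8.4, -50.0, -7.6]
gripper_width: 0.401
grip_force: 35.0
```

```bash
python3 k.py; python3 track.py 6 5
```

```text
knob -134.0 [0.4926 0.1313 0.0982] total 110.2 25.3 [0.5041 0.112  0.0787] [-179.5    0.6  109.4] M [-11.86   1.52   0.58] (np.float32(243.33832), np.float32(78.81852))
25.35 [0.5041 0.112  0.0787] [-179.6    0.6  109.5] F [ -8.9 -50.7  -7.8] M [-11.85   1.57   0.56] w 0.398 g 34.9
0 mould -0.068 0.012 0.9942
0 plat 0.447 -5.3 0.932
0 fork 0.088 0.13 0.9967
0 base -0.053 -0.036 0.9991
5 mould -0.041 0.03 0.9941
5 plat 0.167 -0.545 0.9871
5 fork 0.095 0.127 0.9967
5 base -0.056 -0.016 0.9992
```

Request:
servo_tool --steps '[{"delta_pos": [0,0,0],"turn": 0},{"delta_pos": [0,0,0],"turn": 0},{"delta_pos": [0,0,0],"turn": 0},{"delta_pos": [0,0,0],"turn": -10},{"delta_pos": [0,0,0],"turn": -10},{"delta_pos": [0,0,0],"turn": -10},{"delta_pos": [0,0,0],"turn": -10},{"delta_pos": [0,0,0],"turn": -5},{"delta_pos": [0,0,0],"turn": 0},{"delta_pos": [0,0,0],"turn": 0}]' --fingers 1

```text
clock: 26.75
tool_pos: [0.5064, 0.1209, 0.0799]
tcp_rot: [-179.9, 0.0, 154.8]
wrist_force: [-0.8, -1.1, 0.4]
gripper_width: 1.0
grip_force: 0.0
```

The tool had drifted 16 mm (a row fell short), so I re-centre it before the next stroke.

Request:
servo_tool --steps '[{"delta_pos": [0.008,0.0015,0],"turn": 0},{"delta_pos": [0.008,0.0015,0],"turn": 0},{"delta_pos": [0,0,0],"turn": 0},{"delta_pos": [0,0,0],"turn": 0},{"delta_pos": [0,0,0],"turn": 0},{"delta_pos": [0,0,0],"turn": 0},{"delta_pos": [0,0,0],"turn": 0},{"delta_pos": [0,0,0],"turn": 0},{"delta_pos": [0,0,0],"turn": 0},{"delta_pos": [0,0,0],"turn": 0}]' --fingers 1

```text
clock: 28.0
tool_pos: [0.4932, 0.1302, 0.0797]
tcp_rot: [-179.9, 0.0, 154.9]
wrist_force: [0.8, 0.4, 0.3]
gripper_width: 0.999
grip_force: 0.0
```

```bash
python3 k.py; python3 track.py 7 5
```

```text
knob -135.8 [0.4929 0.1316 0.0982] total 112.0 28.0 [0.4932 0.1302 0.0797] [-179.9    0.   154.9] M [-0.    0.01  0.03] (np.float32(193.86935), np.float32(54.71723))
28.05 [0.4931 0.1301 0.0797] [-179.9    0.   154.9] F [ 0.7 -0.1  0.7] M [ 0.01 -0.01 -0.  ] w 1.0 g 0.0
0 mould -0.075 0.011 0.9941
0 plat 0.326 -5.383 0.9474
0 fork -0.014 0.077 0.9967
0 base -0.032 -0.022 0.9991
5 mould -0.062 0.005 0.9941
5 plat 0.151 -0.647 0.9956
5 fork -0.032 0.08 0.9969
5 base -0.052 -0.023 0.9992
```

Request:
servo_tool --steps '[{"delta_pos": [0,0,0],"turn": 0},{"delta_pos": [0,0,0],"turn": 0},{"delta_pos": [0,0,0],"turn": 0},{"delta_pos": [0,0,0],"turn": 0},{"delta_pos": [0,0,0],"turn": 10},{"delta_pos": [0,0,0],"turn": 10},{"delta_pos": [0,0,0],"turn": 10},{"delta_pos": [0,0,0],"turn": 10},{"delta_pos": [0,0,0],"turn": 0},{"delta_pos": [0,0,0],"turn": 0}]' --fingers 0.3

```text
clock: 29.45
tool_pos: [0.4936, 0.1304, 0.08]
tcp_rot: [-180.0, 0.1, 115.1]
wrist_force: [0.8, 1.5, 4.4]
gripper_width: 0.499
grip_force: 30.0
```

```bash
python3 k.py; python3 track.py 8 5 7
```

```text
knob -150.8 [0.4926 0.1315 0.0982] total 127.0 29.45 [0.4936 0.1304 0.08  ] [-1.800e+02  1.000e-01  1.151e+02] M [ 0.3  -0.77  0.3 ] (np.float32(231.7743), np.float32(68.211914))
29.5 [0.4935 0.1303 0.0799] [-1.800e+02  1.000e-01  1.151e+02] F [1.4 1.3 4. ] M [ 0.48 -0.84  0.31] w 0.497 g 30.0
0 mould 0.144 -0.122 0.9855
0 plat 0.461 -6.138 0.9423
0 fork -0.012 0.012 0.9953
0 base -0.058 -0.026 0.999
5 mould 0.129 -0.104 0.9854
5 plat 0.252 -1.353 0.992
5 fork -0.028 0.031 0.9956
5 base -0.057 -0.025 0.9992
7 mould 0.14 -0.116 0.9856
7 plat 0.149 -0.649 0.9966
7 fork 0.115 0.083 0.995
7 base -0.06 -0.014 0.9992
```

Mould patch has begun to shift, so contact looks made. I add a little more, about 6° of knob, to see it follow.

Request:
servo_tool --steps '[{"delta_pos": [0,0,0],"turn": 5},{"delta_pos": [0,0,0],"turn": 5},{"delta_pos": [0,0,0],"turn": 5},{"delta_pos": [0,0,0],"turn": 0},{"delta_pos": [0,0,0],"turn": 0},{"delta_pos": [0,0,0],"turn": 0},{"delta_pos": [0,0,0],"turn": 0},{"delta_pos": [0,0,0],"turn": 0},{"delta_pos": [0,0,0],"turn": 0},{"delta_pos": [0,0,0],"turn": 0}]' --fingers 0.3

```text
clock: 30.9
tool_pos: [0.4934, 0.1302, 0.0799]
tcp_rot: [180.0, 0.1, 100.0]
wrist_force: [0.9, 0.3, 5.8]
gripper_width: 0.512
grip_force: 30.5
```

```bash
python3 k.py; python3 track.py 9 7 8
```

```text
knob -161.0 [0.4925 0.1314 0.0981] total 137.2 30.9 [0.4934 0.1302 0.0799] [1.8e+02 1.0e-01 1.0e+02] M [ 0.26 -1.    0.5 ] (np.float32(242.25108), np.float32(74.93788))
30.95 [0.4934 0.1302 0.0799] [-1.8e+02  1.0e-01  1.0e+02] F [0.6 0.6 5.2] M [ 0.31 -0.97  0.53] w 0.514 g 30.5
0 mould 0.238 -0.413 0.9727
0 plat 0.378 -6.69 0.9382
0 fork -0.12 -0.094 0.9888
0 base -0.061 -0.04 0.9989
7 mould 0.247 -0.406 0.9727
7 plat 0.073 -1.15 0.9933
7 fork 0.019 -0.026 0.9895
7 base -0.065 -0.01 0.9991
8 mould 0.034 -0.288 0.987
8 plat -0.075 -0.474 0.997
8 fork 0.034 0.013 0.995
8 base -0.055 -0.02 0.9992
```

The mould follows the platform, about 1.2–1.8 mm lifted by the tracker and knob angle together, and it is resting on the platform. Now release, rise and turn for the pin handle.

Request:
servo_tool --steps '[{"delta_pos": [0,0,0],"turn": 0},{"delta_pos": [0,0,0],"turn": 0},{"delta_pos": [0,0,0],"turn": 0},{"delta_pos": [0,0,-0.055],"turn": 0},{"delta_pos": [0,0,-0.05],"turn": 10},{"delta_pos": [0,0,-0.05],"turn": 10},{"delta_pos": [0,0,-0.045],"turn": 10},{"delta_pos": [0,0,0],"turn": 10},{"delta_pos": [0,0,0],"turn": 10.5},{"delta_pos": [0,0,0],"turn": 0}]' --fingers 1

```text
clock: 32.35
tool_pos: [0.493, 0.1305, 0.2797]
tcp_rot: [180.0, 0.1, 49.5]
wrist_force: [0.3, -0.5, 0.7]
gripper_width: 1.002
grip_force: 0.0
```

```bash
python3 track.py 10 9 7; python3 - <<'E'
from h import *
o=robot.get_obs();print(o['joint_positions'].round(0),o['tcp_rot'])
T=robot.capture('top');S=robot.capture('side')
for t in ['pin']:
  ds={c:[d for d in robot.cut_out(c,t)] for c in('top','side')}
  for c in ds:
    for d in ds[c]: print(c,np.round(d['centre'],1),round(d['confidence'],2),d['pixels'].sum())
print('mid z.22',atz(ray(T,(306.7,217.3)),.22).round(4))
E
```

```text
32.35 [0.493  0.1305 0.2797] [1.80e+02 1.00e-01 4.95e+01] F [ 0.3 -0.5  0.7] M [-0.04  0.08  0.04] w 1.002 g 0.0
0 mould 0.243 -0.408 0.9737
0 plat 0.455 -6.691 0.93
0 fork -0.158 -0.114 0.9889
0 base -0.046 -0.037 0.999
9 mould -0.057 0.009 0.9946
9 plat 0.073 0.082 0.9923
9 fork 0.085 0.126 0.9974
9 base -0.058 0.002 0.9992
7 mould 0.228 -0.387 0.9737
7 plat 0.121 -1.101 0.9832
7 fork -0.015 -0.041 0.9896
7 base -0.058 0.001 0.9992
[-76.  18.  71. 105. -17.  70. -41.] [1.79951628e+02 1.01558527e-01 4.96455740e+01]
top [418. 264.] 0.91 655
top [305.9 216.7] 0.85 350
top [382.2 189.3] 0.56 400
side [357.2 336.3] 0.94 606
side [259.7 365.4] 0.91 1157
side [319.8 210.3] 0.65 267
side [354.9 444.4] 0.65 2611
side [356.1 210.1] 0.54 1620
mid z.22 [ 0.5542 -0.0142  0.22  ]
```

Request:
servo_tool --steps '[{"delta_pos": [-0.0143,0.0281,0],"turn": 0},{"delta_pos": [-0.0143,0.0281,0],"turn": 0},{"delta_pos": [-0.0143,0.0281,0],"turn": 0},{"delta_pos": [-0.0143,0.0281,0],"turn": 0},{"delta_pos": [-0.0143,0.0281,0],"turn": 0},{"delta_pos": [0,0,0],"turn": 0},{"delta_pos": [0,0,0],"turn": 0},{"delta_pos": [0,0,0],"turn": 0},{"delta_pos": [0,0,0],"turn": 0},{"delta_pos": [0,0,0],"turn": 0}]' --fingers 1

```text
clock: 33.95
tool_pos: [0.5533, -0.0147, 0.28]
tcp_rot: [180.0, 0.1, 49.5]
wrist_force: [-0.0, -0.1, 1.3]
gripper_width: 0.999
grip_force: 0.0
```

```bash
python3 wcap.py w5; python3 - <<'E'
from h import *
print(robot.get_obs()['joint_positions'].round(1))
w=np.load('w5.npz')
for d in robot.cut_out('wrist','pin'): 
    ys,xs=np.nonzero(d['pixels']);m=cv2.minAreaRect(np.c_[xs,ys].astype(np.float32))
    print(np.round(d['centre'],1),round(d['confidence'],2),len(xs),m,atz(wray(w,d['centre']),.225).round(4))
    print([atz(wray(w,c),.23).round(4).tolist() for c in cv2.boxPoints(m)])
E
```

```text
33.95 [ 0.55331836 -0.01473371  0.2799659 ] [1.79954154e+02 7.84832944e-02 4.94613925e+01]
[-52.   23.3  66.   99.  -22.2  72.4 -21.4]
[317.9 253.5] 0.87 3106 ((317.0, 200.5), (215.0, 30.0), 90.0) [ 0.5586 -0.0089  0.225 ]
[[0.6182, 0.0756, 0.23], [0.632, 0.0638, 0.23], [0.5415, -0.0437, 0.23], [0.5259, -0.0304, 0.23]]
[459.7 269.9] 0.63 1352 ((468.5411071777344, 268.3904113769531), (19.697019577026367, 98.65061950683594), 65.55604553222656) [ 0.6264 -0.0833  0.225 ]
[[0.5998, -0.067, 0.23], [0.6682, -0.0873, 0.23], [0.6665, -0.1034, 0.23], [0.5965, -0.0821, 0.23]]
```

The handle is 20.5 mm wide and lies centred under the tool. I go down and grip it.

Request:
servo_tool --steps '[{"delta_pos": [0,0,0.03],"turn": 0},{"delta_pos": [0,0,0.025],"turn": 0},{"delta_pos": [0,0,0.022],"turn": 0},{"delta_pos": [0,0,0],"turn": 0},{"delta_pos": [0,0,0],"turn": 0},{"delta_pos": [0,0,0],"turn": 0},{"delta_pos": [0,0,0],"turn": 0},{"delta_pos": [0,0,0],"turn": 0},{"delta_pos": [0,0,0],"turn": 0},{"delta_pos": [0,0,0],"turn": 0}]' --fingers 1

```text
clock: 35.3
tool_pos: [0.5534, -0.0153, 0.203]
tcp_rot: [179.9, 0.1, 49.4]
wrist_force: [-0.4, -1.1, -0.2]
gripper_width: 1.001
grip_force: 0.0
```

Request:
servo_tool --steps '[{"delta_pos": [0,0,0],"turn": 0},{"delta_pos": [0,0,0],"turn": 0},{"delta_pos": [0,0,0],"turn": 0},{"delta_pos": [0,0,0],"turn": 0},{"delta_pos": [0,0,0],"turn": 0},{"delta_pos": [0,0,0],"turn": 0},{"delta_pos": [0,0,0],"turn": 0},{"delta_pos": [0,0,0],"turn": 0},{"delta_pos": [0,0,0],"turn": 0},{"delta_pos": [0,0,0],"turn": 0}]' --fingers 0

```text
clock: 36.55
tool_pos: [0.553, -0.0151, 0.2029]
tcp_rot: [-180.0, 0.1, 49.4]
wrist_force: [-6.0, 1.7, 4.0]
gripper_width: 0.21
grip_force: 30.0
```

```bash
python3 track.py 11 9
```

```text
36.55 [ 0.553  -0.0151  0.2029] [-1.80e+02  1.00e-01  4.94e+01] F [-6.   1.7  4. ] M [0.47 1.26 0.13] w 0.21 g 30.0
0 mould -0.726 -0.959 0.9038
0 plat 0.464 -6.065 0.74
0 fork 2.737 0.8 0.7043
0 base 0.018 0.109 0.9869
9 mould -0.854 -0.301 0.9013
9 plat -0.218 0.72 0.8098
9 fork 3.214 0.926 0.6944
9 base 0.04 0.119 0.9843
```

Request:
servo_tool --steps '[{"delta_pos": [-0.005,0,0],"turn": 0},{"delta_pos": [-0.008,0,0],"turn": 0},{"delta_pos": [-0.01,0,0],"turn": 0},{"delta_pos": [-0.01,0,0],"turn": 0},{"delta_pos": [-0.01,0,0],"turn": 0},{"delta_pos": [-0.01,0,0],"turn": 0},{"delta_pos": [-0.01,0,0],"turn": 0},{"delta_pos": [-0.01,0,0],"turn": 0},{"delta_pos": [-0.012,0,0],"turn": 0},{"delta_pos": [-0.012,0,0],"turn": 0}]' --fingers 0

```text
clock: 37.95
tool_pos: [0.4898, -0.0898, 0.2032]
tcp_rot: [179.9, 0.1, 49.4]
wrist_force: [0.1, -0.1, -1.4]
gripper_width: 0.208
grip_force: 30.0
```

```bash
python3 track.py 12 9; python3 -c "
from h import *
print(robot.get_obs()['joint_positions'].round(1))
for t in ('top',):
    T=robot.capture(t)
    for n in ('pin','glue_tube'):
        for d in robot.search_frame(t,n): print(n,d['centre'],d['confidence'],atz(ray(T,d['centre']),.02))"
```

```text
37.95 [ 0.4898 -0.0898  0.2032] [1.799e+02 1.000e-01 4.940e+01] F [ 0.1 -0.1 -1.4] M [-0.08  0.12 -0.03] w 0.208 g 30.0
0 mould -0.347 -0.8 0.8891
0 plat 0.257 -6.692 0.9001
0 fork 3.329 0.795 0.7788
0 base -0.054 -0.021 0.999
9 mould -0.494 -0.145 0.8831
9 plat -0.086 -0.035 0.9595
9 fork 3.592 0.984 0.7894
9 base -0.059 -0.021 0.9992
[-47.1  20.9  66.  111.8 -21.7  61.2 -12.3]
pin [382.4, 187.0] 0.7 [ 0.65347918 -0.2140375   0.02      ]
pin [307.9, 217.0] 0.62 [ 0.5758264  -0.01461665  0.02      ]
pin [418.2, 262.9] 0.56 [ 0.45015008 -0.30433323  0.02      ]
glue_tube [151.4, 216.3] 0.6 [0.58320672 0.39991031 0.02      ]
glue_tube [484.2, 198.1] 0.59 [ 0.62014345 -0.48457837  0.02      ]
```

The pin is held (19.6 mm opening) and out by 98 mm. I move it further out, clear of the base plate, and lower it to the bench.

Request:
servo_tool --steps '[{"delta_pos": [-0.035,0,0],"turn": 0},{"delta_pos": [-0.035,0,0],"turn": 0},{"delta_pos": [0,0,0.04],"turn": 0},{"delta_pos": [0,0,0.04],"turn": 0},{"delta_pos": [0,0,0.04],"turn": 0},{"delta_pos": [0,0,0.03],"turn": 0},{"delta_pos": [0,0,0.02],"turn": 0},{"delta_pos": [0,0,0.01],"turn": 0},{"delta_pos": [0,0,0.008],"turn": 0},{"delta_pos": [0,0,0],"turn": 0}]' --fingers 0

```text
clock: 39.5
tool_pos: [0.4448, -0.1424, 0.0152]
tcp_rot: [179.9, 0.1, 49.4]
wrist_force: [0.3, 0.6, -1.1]
gripper_width: 0.209
grip_force: 30.0
```

Request:
servo_tool --steps '[{"delta_pos": [0,0,0.005],"turn": 0},{"delta_pos": [0,0,0.004],"turn": 0},{"delta_pos": [0,0,0],"turn": 0},{"delta_pos": [0,0,0],"turn": 0},{"delta_pos": [0,0,0],"turn": 0},{"delta_pos": [0,0,0],"turn": 0},{"delta_pos": [0,0,0],"turn": 0},{"delta_pos": [0,0,0],"turn": 0},{"delta_pos": [0,0,0],"turn": 0},{"delta_pos": [0,0,0],"turn": 0}]' --fingers 0

```text
clock: 40.75
tool_pos: [0.4447, -0.1425, 0.0062]
tcp_rot: [179.9, 0.1, 49.4]
wrist_force: [0.0, -0.1, -0.9]
gripper_width: 0.212
grip_force: 30.0
```

Request:
servo_tool --steps '[{"delta_pos": [0,0,0],"turn": 0},{"delta_pos": [0,0,0],"turn": 0},{"delta_pos": [0,0,0],"turn": 0},{"delta_pos": [0,0,0],"turn": 0},{"delta_pos": [0,0,0],"turn": 0},{"delta_pos": [0,0,0],"turn": 0},{"delta_pos": [0,0,-0.03],"turn": 0},{"delta_pos": [0,0,-0.05],"turn": 0},{"delta_pos": [0,0,-0.06],"turn": 0},{"delta_pos": [0,0,-0.06],"turn": 0}]' --fingers 0.6

```text
clock: 42.0
tool_pos: [0.4443, -0.1424, 0.2078]
tcp_rot: [180.0, 0.1, 49.4]
wrist_force: [0.3, 1.8, 0.4]
gripper_width: 0.599
grip_force: 0.0
```

```bash
python3 track.py 13 9; python3 wcap.py w6; python3 - <<'E'
from h import *
w=np.load('w6.npz')
for d in robot.cut_out('wrist','pin'):
    ys,xs=np.nonzero(d['pixels']);m=cv2.minAreaRect(np.c_[xs,ys].astype(np.float32))
    print(round(d['confidence'],2),len(xs),np.round(d['centre']),[atz(wray(w,c),.01).round(3).tolist() for c in cv2.boxPoints(m)])
for c in('top','side'):
    k=robot.capture(c)
    for d in robot.search_frame(c,'pin'): print(c,d['centre'],round(d['confidence'],2),atz(ray(k,d['centre']),.01).round(3))
    print([(d['centre'],round(d['confidence'],2)) for d in robot.search_frame(c,'mould')])
E
```

```text
42.0 [ 0.4443 -0.1424  0.2078] [1.80e+02 1.00e-01 4.94e+01] F [0.3 1.8 0.4] M [0.02 0.14 0.02] w 0.599 g 0.0
0 mould -0.588 -0.979 0.8808
0 plat 0.25 -6.702 0.9003
0 fork -0.682 -0.247 0.87
0 base -0.049 -0.014 0.999
9 mould -0.542 -0.173 0.8746
9 plat -0.066 -0.059 0.9594
9 fork -0.27 0.019 0.8814
9 base -0.052 -0.021 0.9992
42.15 [ 0.44602889 -0.14171889  0.20806741] [ 1.79816653e+02 -1.35414838e-01  4.94997171e+01]
0.89 2068 [432. 323.] [[0.395, -0.258, 0.01], [0.552, -0.364, 0.01], [0.538, -0.404, 0.01], [0.375, -0.29, 0.01]]
0.82 2448 [320. 190.] [[0.508, -0.049, 0.01], [0.526, -0.062, 0.01], [0.435, -0.179, 0.01], [0.416, -0.164, 0.01]]
0.68 1856 [488. 151.] [[0.585, -0.179, 0.01], [0.728, -0.216, 0.01], [0.725, -0.241, 0.01], [0.58, -0.202, 0.01]]
top [422.2, 261.3] 0.67 [ 0.455 -0.317  0.01 ]
top [332.5, 246.3] 0.63 [ 0.498 -0.079  0.01 ]
top [382.1, 190.5] 0.62 [ 0.646 -0.214  0.01 ]
[]
side [261.4, 365.0] 0.85 [ 0.449 -0.306  0.01 ]
side [278.6, 311.8] 0.79 [ 0.463 -0.123  0.01 ]
[([339.9, 230.0], 0.7)]
```

```bash
python3 -c "
from bench import robot
print(robot.close_job())"
```

```text
the job is handed in; nothing more can be done
None
```

I handed the job in at about 42 s of the 72 s limit; no verdict came back. By camera, the block is standing on the jack platform about 1.5 mm above where it hung, and the pin is lying on the bench clear of the stand. I never moved near the bystanders but did not re-measure them.

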